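# Clamp a sensor bracket in the bench fixture

### The arm

A 6-joint arm with a two-finger parallel gripper is mounted at the origin on the work surface. World frame = base frame: x ahead of the robot, y to its left, z up, the work surface at z = 0. Lengths are in m, angles in rad, forces in N, time in s.
With the tool pointing down it reaches from about 0.325 to 0.9 m from the base axis. Payload 3.5 kg.
Tool frame: the origin (TCP) lies on the centre line of the jaws, within the pads' length; the fingertips stand 8 mm ahead of it and the grasp point (between the pads) lies 11 mm behind it (bot.nose_length is the distance from the TCP to the fingertips, in m); z points along the fingers, y is the line along which they close (so a half turn about z gives the same grasp; the last joint's range is limited). The gripper opens to 85 mm and grips with 20 to 120 N. Pads are 22 mm wide; open, the fingers measure 114 mm over their backs; the gripper's body (76 mm by 85 mm) begins 54 mm behind the grasp point. The pads swing forward as they close: fully open they stand 13 mm farther back than shut.
Start: joints at [-1.403, 0.276, -0.026, 1.268, 0, 1.467], TCP at [0.167, -0.602, 0.239] pointing down, gripper open.
Joint ranges: [-3.12, 3.12], [-0.85, 1.88], [-1.08, 1.24], [-1.95, 2.15], [-1.57, 1.53], [-3.14, 3.14]. Speed limits (rad/s): [2.57, 2.57, 3.14, 3.14, 3.14, 3.14].

### API

Orientations are given as a unit quaternion [x, y, z, w].
In Python, from rig import bot, jaws, kin, telemetry, imaging, job, spotter gives the robot as it stands. Calls block until the motion is done:
- bot.movep(position, orientation): joint-space move of the TCP to a pose.
- bot.move_linear(position, rot=None, rate=0.15, until_force=None): straight line of the TCP; rot=None keeps the orientation; rate is the mean speed in m/s. With until_force (N) it stops when the force on the tool has changed by that much, and returns True; else False.
- bot.goto_joints(angles): joint-space move.
- jaws.command_gripper(opening, squeeze=None): finger opening in m; squeeze is the grip in N (None keeps the last); returns when the fingers have stopped.
- bot.pause(seconds).
- kin.solve_ik(position, orientation): joint angles nearest the present ones, or None.
- telemetry.get_state(): the state.
- imaging.grab_frame(name): name is "side" or "top"; returns (picture, depth): 480x640x3 uint8, red, green, blue; 480x640 float32, m along the optical axis (not along the pixel's ray), 0 where there is no reading.
- imaging.get_calibration(name): a dict with "fx", "fy", "cx", "cy" (pixels), "k1" (the pictures are not rectified: a ray, as slopes to the right and down, at radius r is drawn at 1 + k1 r^2 times it, then the intrinsics apply), "view" (4x4, takes a point from world to camera coordinates). Camera axes: x right, y up, looking along -z (the intrinsics and any distortion apply to the point x, -y, -z); pixel columns grow to the right and rows downward; lengths in m; the calibration is good to about 2 mm. A picture is of the moment at which its call begins. get_calibration takes no time and is no camera call.
A pose or a line that the arm cannot do raises bot.Unreachable and nothing moves.
- job.sign_off(): hands the job in; it is judged then, once.
Trained networks look in the newest picture that a camera, given by its name, has taken for a name from the list of things; names that differ only in an ending like _2 or _b are one class to them, and where a whole thing is asked for, a point or a joint stands for the part that bears it (a point fixed in the world has none). Each returns a list of dicts, best first, with "conf" (0 to 1); they miss things now and then, are a little off and sometimes report something else, mostly with a low value. They report only what shows in the picture. A call takes as long as a camera call.
- spotter.outline_of(camera, thing): "region" (480x640 bool, what is visible of it) and "rect" ([left, top, right, bottom] in pixels, round what is visible of it).
The state is a dict: "clock": time; "joint_pos": joint angles; "joint_vel": joint speeds; "joint_torque": joint torques, N m; "eef_pos": TCP position; "orientation": TCP orientation; "wrist_force": force on the tool from outside, world axes, zero at the start; "torque": the same for the moment, N m; "finger_gap": finger opening in m; "finger_force": force on a finger pad.
Only numpy, scipy, OpenCV 4.12 (cv2) and the standard library are available. Lean on these libraries where they do the work, as an engineer would, in place of code of your own. Each camera call takes 0.05 s, during which the arm holds its last target. There are 200 camera calls.

### The job

Lay the short bracket with a single upright flange flat in the nest of the clamping fixture, between the two rails, its plain end up to the end stop and its flange at the open end. Then swing the clamp arm all the way back over it to its stop, and screw the knurled knob down, regripping as often as needed, until it comes to its stop and the bracket is held tight. Leave the other brackets and things on the bench where they are, and let go of everything.

Things in the scene. Friction and masses are not known exactly. Their poses are not given: they have to be found in the camera images.
- bracket: The bracket to clamp: bare aluminium L, 0.15 to 0.2 kg, lying flat. Base 90 (x) x 50 (y) x 10 mm, one upright flange across its -x end, 8 mm thick (x), 50 mm wide, top 45 mm above the underside. Origin: centre of the base's underside; z up, x from flange to plain end. Best carried by the flange, pinched across its 8 mm from above, fingertips clear of the base. Its place among the brackets changes.
- flange (a point): Middle of the bracket's flange, 41 mm from the bracket's origin along its -x, 28 mm above the underside.
- long_bracket: Bystander: similar aluminium L bracket but with a base 135 mm long. Origin at the centre of the underside. Not to be disturbed.
- u_bracket: Bystander: aluminium bracket with a 90 mm base and upright flanges at both ends. Origin at the centre of the underside. Not to be disturbed.
- fixture: The clamping fixture, fixed to the bench at a changing place and yaw: dark steel plate 200 x 120 x 12 mm with the nest, the post and the clamp arm. Origin: on the bench under the nest centre, axes as the nest; the plate reaches from x = -60 to +140 mm and y = -60 to +60 mm.
- nest (a point): Centre of the nest, on its floor, 12 mm above the bench; z up, x from the nest's open end to the end stop and post. Two steel rails along x from -30 to +48 mm, 7 mm high, inner faces at y = -28 and +28 mm; end stop 7 mm high, inner face at x = +48 mm. A bracket lying right has its origin here and its x along this x.
- nest_open (a point): Where the middle of the flange belongs in the nest: 41 mm along -x from the nest centre and 28 mm above its floor.
- swing_arm (a joint): Angle (rad) of the clamp arm: 0 = over the nest, at its stop; grows as it swings away to the fixture's +y side (clockwise from above), to 1.6; starts at 0.9 to 1.5. Turns about the post, stays where left, needs about 1.5 N at the knob. Grey, 26 mm wide, underside 58 and top 70 mm above the bench; carries the screw at its end. Can be swung by the knob or pushed.
- pivot (a point): Point on the vertical axis of the post about which the arm swings, 110 mm along +x from the nest centre, at the arm's underside 58 mm above the bench. Post of 30 mm diameter, bolt head on top to 76 mm.
- clamp_screw (a joint): Angle (rad) of the knurled screw in the arm's end: grows as it is turned clockwise seen from above, and it then goes down 7.5 mm a turn; 0 = highest, 11 = lowest, its hard stop. Starts at 0 to 3: about 1.3 to 1.8 turns must be made. Turning takes about 0.05 N m; it stays where it is left.
- knob (a point): Centre of the black knurled knob, on the screw axis, 110 mm from the arm's pivot axis; moves with arm and screw: 108 mm above the bench at screw angle 0, 95 mm at 11. Knob 40 mm in diameter, 28 mm high (14 mm above and below this point). Round: can be gripped at any yaw from above.
- foot: Round steel foot, 16 mm in diameter, on a spring (3 N/mm) under the screw. Origin: its lowest point, 77 mm below the knob's centre, on the screw axis; 31 mm above the bench at screw angle 0. With the bracket in the nest (base top 22 mm above the bench) it touches at about 7.9 rad and presses with about 11 N at the screw's stop.
- screwdriver: Bystander: screwdriver lying on the bench. Not to be disturbed.
- water: Bystander: standing clear bottle, 64 mm in diameter, 190 mm high. Not to be disturbed.
- meter: Bystander: grey hand meter, 150 x 80 x 41 mm. Not to be disturbed.
- calculator: Bystander: black calculator, 130 x 75 x 16 mm. Not to be disturbed.
- spanner: Bystander: steel spanner lying on the bench. Not to be disturbed.

How it is judged:
By the outcome, as a careful person would: the job done as asked, in the order asked, and still so for the second after the job is handed in, with the robot touching nothing.
It also fails if it takes over 72 s, if anything falls off the work surface, if the arm or the gripper's body presses on something with over 40 N, if the wrist force passes 120 N, or if a joint passes its speed limit or range.

## Working session

There is one attempt and no reset: what is moved stays moved. The work goes in short steps, each a Python script; the robot and the scene stay as the last script left them, time stands still between calls to the robot, and variables do not carry over. Pictures are saved under pics/ and viewed, at most 10 in all, crops included, and the job is handed in when it is done.

```bash
ls; mkdir -p pics
cat > h.py <<'E'
import numpy as np, cv2
from rig import bot,jaws,kin,telemetry,imaging,job,spotter
from scipy.spatial.transform import Rotation as R
def cloud(cam,depth):
    c=imaging.get_calibration(cam); h,w=depth.shape
    u,v=np.meshgrid(np.arange(w,dtype=float),np.arange(h,dtype=float))
    K=np.array([[c['fx'],0,c['cx']],[0,c['fy'],c['cy']],[0,0,1]])
    s=cv2.undistortPoints(np.stack([u,v],-1).reshape(-1,1,2),K,np.array([c['k1'],0,0,0.])).reshape(h,w,2)
    p=np.stack([s[...,0]*depth,-s[...,1]*depth,-depth,np.ones_like(depth)],-1)
    return (p@np.linalg.inv(np.array(c['view'])).T)[...,:3]
def down(yaw): # tool z down, tool y axis (closing line) at angle yaw from world x
    y=np.array([np.cos(yaw),np.sin(yaw),0]); z=np.array([0,0,-1.]); x=np.cross(y,z)
    return R.from_matrix(np.stack([x,y,z],1)).as_quat()
E
python3 - <<'E'
from h import *
np.set_printoptions(precision=3,suppress=True)
for cam in("top","side"):
    im,d=imaging.grab_frame(cam); cv2.imwrite(f"pics/{cam}0.png",im[...,::-1]); P=cloud(cam,d); np.savez(f"{cam}0.npz",P=P,d=d)
    for t in("bracket","long_bracket","u_bracket","fixture","knob","swing_arm","foot"):
        for o in spotter.outline_of(cam,t)[:3]:
            m=o["region"]&(d>0); print(cam,t,round(o["conf"],2),o["rect"],np.median(P[m],0) if m.any() else None, np.percentile(P[m][:,2],98) if m.any() else '')
    
print(telemetry.get_state())
E
```

```text
pics
rig.py
top bracket 0.69 [346.9, 231.1, 371.4, 267.0] [ 0.467 -0.148  0.011] 0.047663497619286344
top bracket 0.44 [189.7, 170.4, 275.6, 243.9] [0.587 0.149 0.014] 0.12076134027420031
top long_bracket 0.67 [415.9, 225.2, 461.5, 278.8] [ 0.471 -0.354  0.011] 0.04705557075920172
top u_bracket 0.75 [357.7, 170.1, 390.1, 209.4] [ 0.627 -0.185  0.012] 0.049324814166139375
top fixture 0.86 [190.8, 165.8, 277.3, 244.3] [0.588 0.148 0.014] 0.12071902794535717
top knob 0.81 [188.4, 184.5, 208.3, 202.1] [0.599 0.251 0.119] 0.12589742245021338
top knob 0.39 [191.0, 171.3, 248.5, 202.9] [0.617 0.219 0.073] 0.12436069946206876
top swing_arm 0.59 [192.0, 173.6, 248.3, 201.3] [0.619 0.214 0.072] 0.1239915209164397
side bracket 0.79 [330.8, 236.4, 364.9, 258.6] [ 0.46  -0.141  0.01 ] 0.04571599783445235
side long_bracket 0.78 [359.2, 183.9, 398.8, 216.3] [ 0.464 -0.344  0.01 ] 0.044523848820459115
side u_bracket 0.68 [289.0, 198.0, 319.0, 233.1] [ 0.63  -0.18   0.014] 0.04612114176536708
side u_bracket 0.34 [325.7, 231.9, 365.6, 261.2] [ 0.461 -0.141  0.009] 0.045851656064765975
side fixture 0.7
[... 198 characters left out ...]
30.6] [0.607 0.245 0.073] 0.12242963030202168
side swing_arm 0.53 [212.8, 302.7, 230.9, 330.0] [0.594 0.26  0.116] 0.12352852625291821
side swing_arm 0.28 [209.1, 276.5, 297.1, 338.3] [0.578 0.159 0.013] 0.11942860744497864
{'clock': 0.8, 'joint_pos': array([-1.403,  0.276, -0.026,  1.268,  0.   ,  1.467]), 'joint_vel': array([ 0.001, -0.001,  0.   , -0.001, -0.001,  0.002]), 'joint_torque': array([ -0.   , -44.542,  29.554,   0.   ,  -0.   ,  -0.   ]), 'eef_pos': array([ 0.167, -0.602,  0.239]), 'orientation': array([0.991, 0.135, 0.   , 0.   ]), 'wrist_force': array([-0.051,  0.468, -0.107]), 'torque': array([ 0.028, -0.002,  0.033]), 'finger_force': 0.0, 'finger_gap': 0.08506109427890855}
```

Run:
```python
import cv2
a=cv2.imread("pics/top0.png")[140:300,170:480]; cv2.imwrite("pics/topc.png",cv2.resize(a,(775,400),interpolation=cv2.INTER_CUBIC))
a=cv2.imread("pics/side0.png")[170:350,190:410]; cv2.imwrite("pics/sidec.png",cv2.resize(a,(726,594),interpolation=cv2.INTER_CUBIC))
```

```text
(no output)
```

View pics/topc.png

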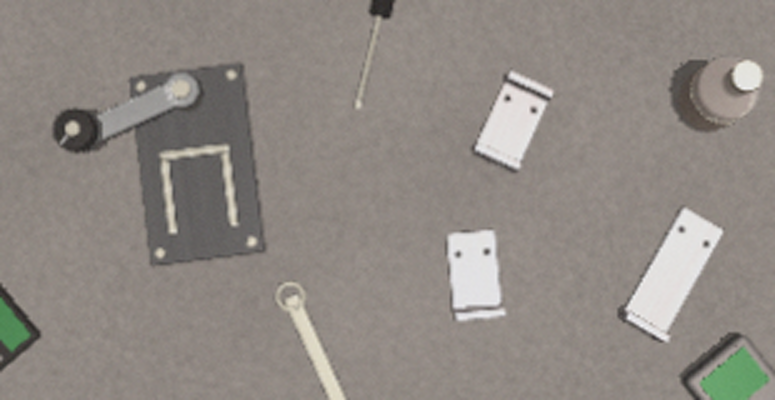

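View pics/sidec.png

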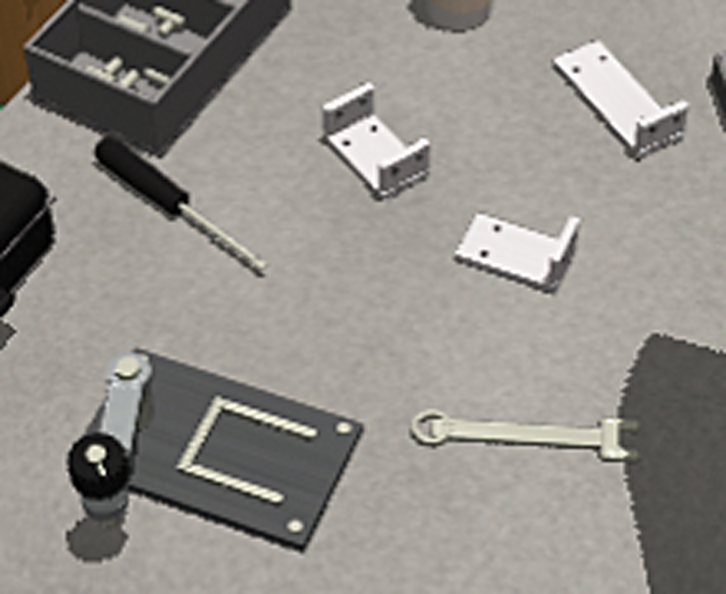

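The top crop shows the short single-flange bracket at (473,275) with its flange toward the robot. The U bracket is at (513,120), the long bracket at (673,275), and the fixture at (200,165) with its nest opening toward the robot and its arm swung to the left, knob at (76,130). The side crop agrees with this. Next I'll fit the poses.

```bash
cat > fit.py <<'E'
from h import *
from scipy.optimize import minimize
def recfit(Q,l,w,a0):  # pose of l x w rectangle containing points Q (2D), centre+yaw
    def f(p):
        c,s=np.cos(p[2]),np.sin(p[2]); d=Q-p[:2]
        x=np.abs(d@[c,s]); y=np.abs(d@[-s,c])
        return (np.clip(x-l/2,0,None)**2+np.clip(y-w/2,0,None)**2).mean()*1e6
    m=cv2.minAreaRect(Q.astype(np.float32)); 
    return m
E
python3 - <<'E'
from fit import *
np.set_printoptions(precision=4,suppress=True)
for cam in("top","side"):
    z=np.load(cam+"0.npz");P=z["P"];im=cv2.imread(f"pics/{cam}0.png").astype(int).sum(2)/3
    def box(x0,x1,y0,y1): return (P[...,0]>x0)&(P[...,0]<x1)&(P[...,1]>y0)&(P[...,1]<y1)
    b=box(.38,.55,-.21,-.08)
    for lo,hi in((.005,.016),(.03,.06),(.005,.06)):
        Q=P[b&(P[...,2]>lo)&(P[...,2]<hi)]; print(cam,"br",lo,len(Q),Q.mean(0),cv2.minAreaRect(Q[:,:2].astype(np.float32)))
    f=box(.45,.75,.05,.30)
    Q=P[f&(P[...,2]>.007)&(P[...,2]<.03)&(im<200)]; print(cam,"plate",len(Q),cv2.minAreaRect(Q[:,:2].astype(np.float32)),np.median(Q[:,2]))
    for thr in (110,130,150):
        Q=P[f&(P[...,2]>.012)&(P[...,2]<.03)&(im>thr)&(P[...,0]<.60)];Q=Q[:,:]; print(cam,"rails",thr,len(Q),Q.mean(0))
    if 1:
        m=f&(P[...,2]>.012)&(P[...,2]<.03)&(im>120); n,l,st,c=cv2.connectedComponentsWithStats(m.astype(np.uint8),connectivity=8)
        for i in range(1,n):
            if st[i,4]>15: Q=P[l==i]; print("  comp",st[i],Q.mean(0),cv2.minAreaRect(Q[:,:2].astype(np.float32)))
    Q=P[f&(P[...,2]>.1)]; print("knob",len(Q),np.median(Q,0),np.percentile(Q[:,2],[5,50,75,95]),cv2.minEnclosingCircle(Q[:,:2].astype(np.float32)))
    Q=P[f&(P[...,2]>.06)&(P[...,2]<.08)]; print("arm",len(Q),cv2.minAreaRect(Q[:,:2].astype(np.float32)))
E
```

```text
top br 0.005 757 [ 0.4707 -0.1457  0.0093] ((0.4656026065349579, -0.14548063278198242), (0.12836700677871704, 0.16720148921012878), 89.63019561767578)
top br 0.03 67 [ 0.4281 -0.1521  0.0445] ((0.4280899167060852, -0.15230131149291992), (0.00819686520844698, 0.048535946756601334), 5.98193359375)
top br 0.005 860 [ 0.4673 -0.1463  0.0124] ((0.4656026065349579, -0.14548063278198242), (0.12836700677871704, 0.16720148921012878), 89.63019561767578)
top plate 3123 ((0.5995701551437378, 0.17312540113925934), (0.2997874319553375, 0.24639137089252472), 0.30265098810195923) 0.012597350450940015
top rails 110 334 [0.5534 0.1399 0.0185]
top rails 130 304 [0.5547 0.14   0.0186]
top rails 150 253 [0.557  0.1383 0.0189]
  comp [234 198  31  36 291] [0.5605 0.1403 0.0188] ((0.5525659918785095, 0.13966193795204163), (0.08674757927656174, 0.07433535158634186), 7.950010299682617)
knob 244 [0.5992 0.2508 0.1194] [0.1115 0.1194 0.1218 0.1248] ((0.5999870896339417, 0.25243377685546875), 0.022400207817554474)
arm 481 ((0.6258037686347961, 0.19781990349292755), (0.03194757550954819, 0.13482899963855743), 26
[... 433 characters left out ...]
73948764801), 3.06715989112854)
side plate 2269 ((0.5992109179496765, 0.1751074343919754), (0.2936270833015442, 0.24577181041240692), 0.704853355884552) 0.011866550524102015
side rails 110 248 [0.5536 0.1432 0.018 ]
side rails 130 230 [0.5538 0.1433 0.0181]
side rails 150 216 [0.5537 0.1439 0.0182]
  comp [243 290  43  32 225] [0.5592 0.1439 0.0183] ((0.5520868301391602, 0.1415090262889862), (0.08838499337434769, 0.07618413865566254), 9.713886260986328)
knob 276 [0.5948 0.2589 0.1169] [0.1025 0.1169 0.1193 0.1224] ((0.5995619297027588, 0.2569361627101898), 0.024377427995204926)
arm 378 ((0.6219069361686707, 0.20591208338737488), (0.03516233712434769, 0.15033011138439178), 25.040035247802734)
```

```bash
cat > fit.py <<'E'
from h import *
from scipy.optimize import minimize
from scipy.special import expit
def sbox(q,x0,x1,y0,y1): return np.maximum(np.abs(q[:,0]-(x0+x1)/2)-(x1-x0)/2,np.abs(q[:,1]-(y0+y1)/2)-(y1-y0)/2)
def fit(Q,lab,sdf,p0):
    p0=np.array(p0,float)
    def f(e):
        p=p0+e*.01; c,s=np.cos(p[2]),np.sin(p[2]); q=(Q-p[:2])@np.array([[c,-s],[s,c]])
        return ((expit(-sdf(q)/.001)-lab)**2).mean()
    best=min((minimize(f,np.zeros(3),method="Nelder-Mead",options=dict(initial_simplex=np.array([[0,0,0],[k,0,0],[0,k,0],[0,0,6*k]]),xatol=1e-3,fatol=1e-9,maxiter=600)) for k in(.4,-.4,1)),key=lambda r:r.fun)
    return p0+best.x*.01,best.fun
def Usdf(t): return lambda q: np.minimum(np.minimum(sbox(q,-.03,.048,.028,.028+t),sbox(q,-.03,.048,-.028-t,-.028)),sbox(q,.048,.048+t,-.028-t,.028+t))
E
python3 - <<'E'
from fit import *
np.set_printoptions(precision=4,suppress=True)
for cam in("top","side"):
    z=np.load(cam+"0.npz");P=z["P"];im=cv2.imread(f"pics/{cam}0.png").astype(int).sum(2)/3
    Z=P[...,2]; ok=z["d"]>0
    def box(x0,x1,y0,y1): return ok&(P[...,0]>x0)&(P[...,0]<x1)&(P[...,1]>y0)&(P[...,1]<y1)
    b=box(.39,.55,-.2,-.09); Q=P[b]; print(cam,"bracket",fit(Q[:,:2],Q[:,2]>.005,lambda q:sbox(q,-.045,.045,-.025,.025),[.467,-.147,.12]))
    b&=Z>.005; Q=P[b]; print("   flange",fit(Q[:,:2],Q[:,2]>.016,lambda q:sbox(q,-.045,-.037,-.025,.025),[.467,-.147,.12]))
    f=box(.45,.73,.05,.25)&(Z<.03); Q=P[f]; print("plate",fit(Q[:,:2],Q[:,2]>.006,lambda q:sbox(q,-.06,.14,-.06,.06),[.545,.14,.12]))
    g=box(.5,.62,.09,.19)&(Z<.03)&(Z>.008); Q=P[g]
    for t in(.004,.006,.008,.010): print("U",t,fit(Q[:,:2],im[g]>110,Usdf(t),[.545,.14,.12]))
    k=box(.55,.65,.2,.3)&(Z>.1); Q=P[k]; print("knob",fit(P[box(.55,.65,.2,.3)][:,:2],P[box(.55,.65,.2,.3)][:,2]>.1,lambda q:np.hypot(q[:,0],q[:,1])-.02,[.599,.253,0]),np.median(Q[Q[:,2]>.113][:,2]))
E
```

```text
top bracket (array([ 0.4686, -0.148 ,  0.0988]), np.float64(0.08897324828813052))
   flange (array([ 0.4686, -0.1476,  0.1159]), np.float64(0.05099593466934807))
plate (array([0.5394, 0.1376, 0.1368]), np.float64(0.05630605363347713))
U 0.004 (array([0.5411, 0.1375, 0.1445]), np.float64(0.09436094272247819))
U 0.006 (array([0.5402, 0.1374, 0.1304]), np.float64(0.05611855520504302))
U 0.008 (array([0.5393, 0.1376, 0.1403]), np.float64(0.02725162654358793))
U 0.01 (array([0.5384, 0.1375, 0.1421]), np.float64(0.020422873079683403))
knob (array([0.6037, 0.2553, 0.0167]), np.float64(0.06707124133355788)) 0.11970647602539719
side bracket (array([ 0.4653, -0.1464,  0.0807]), np.float64(0.0933437784495462))
   flange (array([ 0.4654, -0.1446,  0.0902]), np.float64(0.05028521418361648))
plate (array([0.5385, 0.1395, 0.1449]), np.float64(0.03288191022726066))
U 0.004 (array([0.5384, 0.1395, 0.1345]), np.float64(0.09187121486285182))
U 0.006 (array([0.5379, 0.1394, 0.1314]), np.float64(0.06342305573186047))
U 0.008 (array([0.5379, 0.1386, 0.1393]), np.float64(0.04815856534878523))
U 0.01 (array([0.5379, 0.1379, 0.1332]), np.float64(0.04752445941970967))
knob (array([0.6087, 0.244 , 0.0222]), np.float64(0.16479809698572473)) 0.11784554510975398
```

```bash
cat >> h.py <<'E'
BR=np.array([.4670,-.1470,.105]); FX=np.array([.5388,.1380,.139])
def at(pose,x,y,z): c,s=np.cos(pose[2]),np.sin(pose[2]); return np.array([pose[0]+c*x-s*y,pose[1]+s*x+c*y,z])
def st():
    s=telemetry.get_state(); print("t",round(s["clock"],1),"p",s["eef_pos"].round(4),"F",s["wrist_force"].round(1),"T",s["torque"].round(2),"gap",round(s["finger_gap"],4),"ff",round(s["finger_force"],1),"j6",s["joint_pos"][5].round(2)); return s
E
python3 - <<'E'
from h import *
for k in(0,np.pi):
    print(k,kin.solve_ik(at(BR,-.041,0,.15),down(BR[2]+k)),kin.solve_ik(at(FX,-.041,0,.15),down(FX[2]+k)))
q=down(BR[2]); J=kin.solve_ik(at(BR,-.041,0,.15),q); J2=kin.solve_ik(at(BR,-.041,0,.15),down(BR[2]+np.pi))
if J is None or (J2 is not None and abs(J2[5])<abs(J[5])): q=down(BR[2]+np.pi)
bot.movep(at(BR,-.041,0,.12),q); jaws.command_gripper(.045)
bot.move_linear(at(BR,-.041,0,.0245),rate=.08,until_force=8); st()
jaws.command_gripper(0.0,40); st()
bot.move_linear(at(BR,-.041,0,.13)); st()
im,d=imaging.grab_frame("side"); cv2.imwrite("pics/lift.png",cv2.resize(im[150:350,200:440,::-1],(720,600)))
E
```

```text
0 [-0.4841929   0.03881833 -0.50699534  1.02498266  0.          0.98160343] [ 0.1341458   0.14983449 -0.38259299  1.03836885  0.          1.56594213]
3.141592653589793 [-0.4841929   0.03881833 -0.50699534  1.02498266  0.         -2.15998923] [ 0.1341458   0.14983449 -0.38259299  1.03836885  0.         -1.57565053]
t 4.5 p [ 0.4268 -0.1516  0.025 ] F [-1.  -1.3 -0.7] T [-0.02 -0.    0.  ] gap 0.0452 ff 0.0 j6 0.98
t 5.0 p [ 0.4268 -0.1515  0.0249] F [-0.   0.9  2.4] T [ 0.04 -0.06 -0.09] gap 0.0072 ff 40.6 j6 0.98
t 5.8 p [ 0.4252 -0.1508  0.129 ] F [ 0.3  0.7 -1.4] T [-0.01  0.09 -0.02] gap 0.0072 ff 39.9 j6 0.98
```

View pics/lift.png

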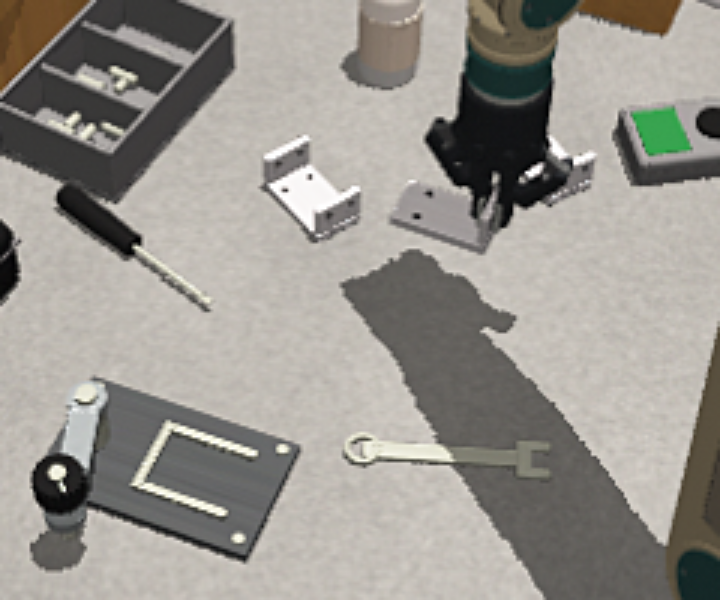

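The bracket is held level by its flange at about (490,215). The other things are undisturbed. Next it goes into the nest.

Run:
```python
from h import *
q=down(FX[2])
bot.movep(at(FX,-.045,0,.13),q)
bot.move_linear(at(FX,-.045,0,.06),rate=.1)
print(bot.move_linear(at(FX,-.045,0,.0355),rate=.03,until_force=4)); st()
im,d=imaging.grab_frame("side"); cv2.imwrite("pics/nest.png",cv2.resize(im[230:380,190:390,::-1],(800,600),interpolation=cv2.INTER_CUBIC))
```

```text
True
t 8.6 p [0.4937 0.1317 0.037 ] F [-0.6  0.4  3.9] T [ 0.03 -0.07  0.03] gap 0.0074 ff 40.9 j6 1.57
```

View pics/nest.png

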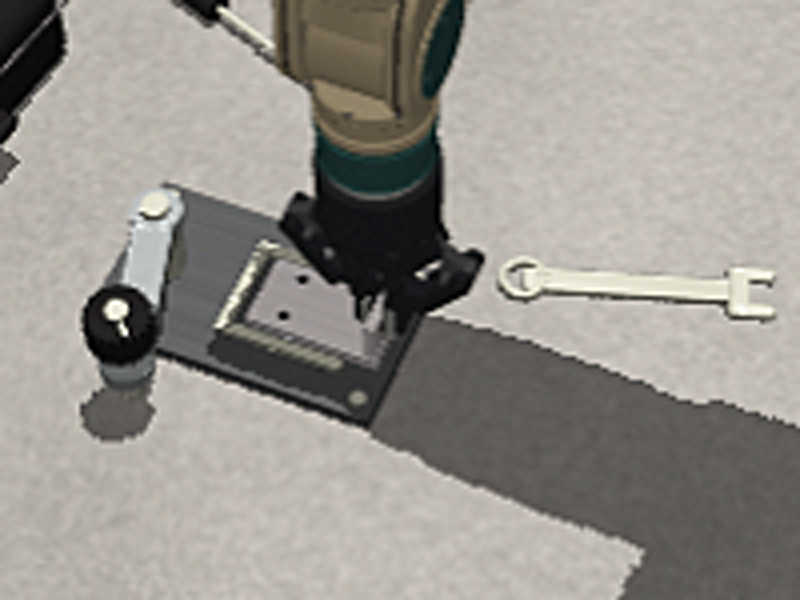

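The base lies in the nest between the rails, at about (310,310), with the TCP at the expected floor height. Next I'll push it to the stop and release.

Run:
```python
from h import *
p=telemetry.get_state()["eef_pos"]; u=np.array([np.cos(FX[2]),np.sin(FX[2]),0])
print(bot.move_linear(p+.014*u,rate=.02,until_force=6)); s=st(); print((s["eef_pos"]-p)@u, (s["eef_pos"]-at(FX,0,0,0))@u)
p=s["eef_pos"]; bot.move_linear(p-.0005*u,rate=.02)
jaws.command_gripper(.035); st()
bot.move_linear(p+[0,0,.12],rate=.2)
bot.move_linear(at(FX,-.12,-.10,.22),rate=.25)
P={}
for cam in("side","top"):
    im,d=imaging.grab_frame(cam); cv2.imwrite(f"pics/{cam}1.png",im[...,::-1]); np.savez(f"{cam}1.npz",P=cloud(cam,d),d=d)
cv2.imwrite("pics/n2.png",np.hstack([cv2.resize(cv2.imread("pics/side1.png")[260:350,200:310],(400,330),interpolation=cv2.INTER_CUBIC),cv2.resize(cv2.imread("pics/top1.png")[150:260,180:290],(400,330),interpolation=cv2.INTER_CUBIC)]))
st()
```

```text
True
t 8.9 p [0.4937 0.1317 0.037 ] F [-0.8 -0.   2.9] T [ 0.02 -0.1   0.01] gap 0.0074 ff 40.8 j6 1.57
-7.316455750057393e-06 -0.04550255031755097
t 9.5 p [0.4928 0.1316 0.0367] F [-0.1 -0.6 -0.2] T [ 0.04 -0.06 -0.02] gap 0.0349 ff 0.0 j6 1.57
t 11.1 p [0.4335 0.0231 0.2187] F [ 0.1 -0.3 -0. ] T [0.03 0.04 0.04] gap 0.0351 ff 0.0 j6 1.34
```

View pics/n2.png

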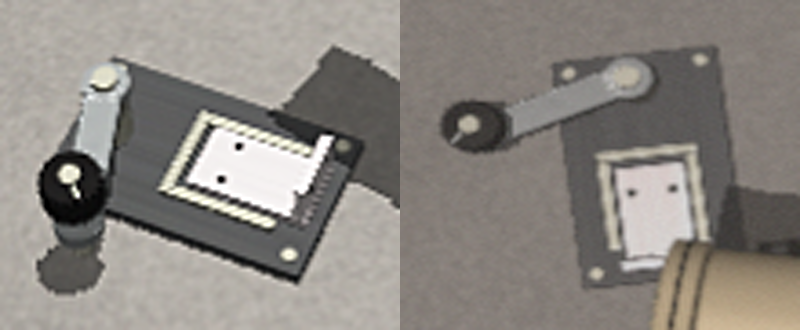

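The bracket is flat and aligned between the rails, but a gap of about 7 mm is left to the end stop because the force trigger fired early. I'll regrip and push it home.

Run:
```python
from h import *
q=down(FX[2]); u=np.array([np.cos(FX[2]),np.sin(FX[2]),0])
p=np.array([.4933,.1316,.0372])
bot.move_linear(p+[0,0,.05],q,rate=.25); bot.move_linear(p,rate=.1)
jaws.command_gripper(0,30); st()
for k in range(1,10):
    bot.move_linear(p+.0015*k*u,rate=.03); s=st()
    if s["wrist_force"]@u<-7: break
    
bot.move_linear(p+.0015*(k-.6)*u,rate=.03) ; s=st(); print((s["eef_pos"]-at(FX,0,0,0))@u)
jaws.command_gripper(.035); st()
bot.move_linear(s["eef_pos"]+[0,0,.12],rate=.25)
bot.move_linear(at(FX,-.12,-.16,.22),rate=.3)
for cam in("side","top"):
    im,d=imaging.grab_frame(cam); cv2.imwrite(f"pics/{cam}2.png",im[...,::-1])
cv2.imwrite("pics/n3.png",np.hstack([cv2.resize(cv2.imread("pics/side2.png")[260:350,200:310],(400,330),interpolation=cv2.INTER_CUBIC),cv2.resize(cv2.imread("pics/top2.png")[150:260,180:290],(400,330),interpolation=cv2.INTER_CUBIC)]))
```

```text
t 12.9 p [0.4942 0.1317 0.0382] F [-1.7 -0.6  3.9] T [-0.05  0.14  0.02] gap 0.0075 ff 31.7 j6 1.57
t 13.2 p [0.4942 0.1317 0.0382] F [-4.4 -1.3  9.6] T [-0.17  0.78 -0.06] gap 0.0075 ff 32.5 j6 1.57
t 13.4 p [0.4942 0.1317 0.0382] F [-7.7 -0.7 13.5] T [-0.33  1.32 -0.04] gap 0.0074 ff 33.0 j6 1.57
t 13.7 p [0.4942 0.1317 0.0382] F [-5.  -1.1 11.3] T [-0.22  0.94 -0.02] gap 0.0073 ff 32.6 j6 1.57
-0.04501936189058457
t 14.1 p [0.4953 0.1319 0.0369] F [-0.  -0.4  0.4] T [ 0.06 -0.01 -0.02] gap 0.0348 ff 0.0 j6 1.57
```

View pics/n3.png

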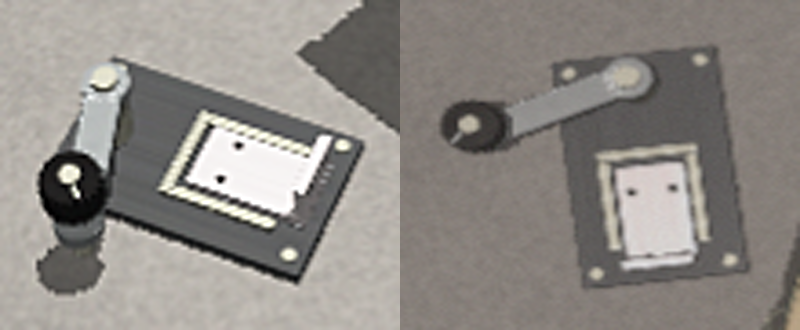

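The gap is still there: gripping it pressed the bracket down, and friction held it. I'll push the flange's outer face with closed fingers instead.

Run:
```python
from h import *
u=np.array([np.cos(FX[2]),np.sin(FX[2]),0]); O=at(FX,0,0,0)
q=down(FX[2]-np.pi/2)
if abs(kin.solve_ik(at(FX,-.08,-.001,.1),q)[5])>1.6: q=down(FX[2]+np.pi/2)
bot.movep(at(FX,-.08,-.001,.12),q); jaws.command_gripper(0,30)
bot.move_linear(at(FX,-.08,-.001,.034),rate=.12); s=st(); f0=s["wrist_force"]@u
for k in range(24):
    bot.move_linear(at(FX,-.078+.0015*k,-.001,.034),rate=.05); s=telemetry.get_state(); f=s["wrist_force"]@u-f0
    print(k,((s["eef_pos"]-O)@u).round(4),f.round(1),end="; ")
    if f<-5: break
bot.move_linear(at(FX,-.09,-.001,.034),rate=.1); bot.move_linear(at(FX,-.10,-.001,.12),rate=.25); bot.move_linear(at(FX,-.12,-.16,.22),rate=.3)
jaws.command_gripper(.07); st()
for cam in("side","top"):
    im,d=imaging.grab_frame(cam); cv2.imwrite(f"pics/{cam}3.png",im[...,::-1])
cv2.imwrite("pics/n4.png",np.hstack([cv2.resize(cv2.imread("pics/side3.png")[260:350,200:310],(400,330),interpolation=cv2.INTER_CUBIC),cv2.resize(cv2.imread("pics/top3.png")[150:260,180:290],(400,330),interpolation=cv2.INTER_CUBIC)]))
# knob approach options
KN=np.array([.600,.2545])
for y in np.arange(-3,3.2,.5): print(round(y,1),kin.solve_ik([*KN,.11],down(y))[[0,5]],end=' ')
```

```text
t 18.0 p [0.4603 0.126  0.0345] F [0.3 0.7 0.4] T [-0.04  0.04 -0.03] gap 0.0004 ff 0.0 j6 -0.01
0 -0.077 -0.3; 1 -0.0762 -0.9; 2 -0.0749 -0.4; 3 -0.0733 -0.4; 4 -0.0718 -0.2; 5 -0.0703 0.4; 6 -0.0688 0.7; 7 -0.0674 -0.4; 8 -0.0659 -0.0; 9 -0.0643 -0.3; 10 -0.0628 -0.6; 11 -0.0613 -1.3; 12 -0.0599 -0.6; 13 -0.0586 -0.7; 14 -0.0569 -0.1; 15 -0.0552 -0.7; 16 -0.0537 0.0; 17 -0.0523 -1.6; 18 -0.0523 -5.9; t 25.2 p [ 0.4422 -0.0371  0.2201] F [-0.3  0.1  0.8] T [-0.04  0.02  0.04] gap 0.07 ff 0.0 j6 -0.37
-3.0 [ 0.3020371  -1.41035188] -2.5 [ 0.3020371  -1.91035188] -2.0 [ 0.3020371  -2.41035188] -1.5 [ 0.3020371  -2.91035188] -1.0 [0.3020371  2.87283342] -0.5 [0.3020371  2.37283342] 0.0 [0.3020371  1.87283342] 0.5 [0.3020371  1.37283342] 1.0 [0.3020371  0.87283342] 1.5 [0.3020371  0.37283342] 2.0 [ 0.3020371  -0.12716658] 2.5 [ 0.3020371  -0.62716658] 3.0 [ 0.3020371  -1.12716658]
```

View pics/n4.png

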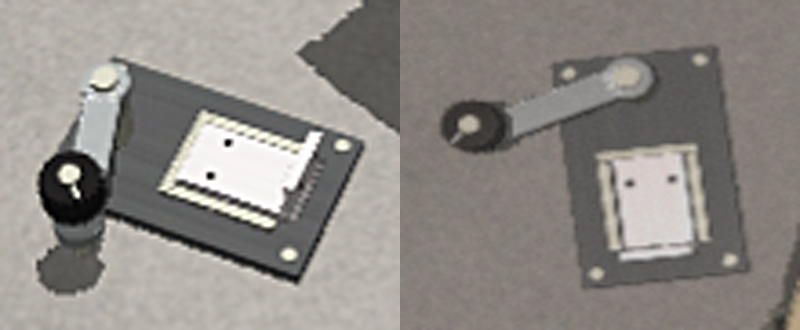

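The bracket is now up against the stop, flat and square. Next I'll grip the knob and swing the arm.

Run:
```python
from h import *
PV=at(FX,.11,0,0)[:2]; KN=np.array([.600,.2548]); d=KN-PV
a0=(FX[2]+np.pi)-np.arctan2(d[1],d[0]); r=np.hypot(*d); print("arm angle",a0,"r",r)
def kp(a,z,r=.11): t=FX[2]+np.pi-a; return np.array([PV[0]+r*np.cos(t),PV[1]+r*np.sin(t),z])
ye=4.67; z=.099
bot.movep([*KN,.17],down(ye-a0)); bot.move_linear([*KN,z],rate=.15,until_force=15); s=st()
jaws.command_gripper(.0,40); s=st(); z=s["eef_pos"][2]
if .036<s["finger_gap"]<.044:
    n=8
    for a in list(np.linspace(a0,0,n+1)[1:])+[-.02,-.04]:
        bot.move_linear(kp(a,z),down(ye-a),rate=.12); s=telemetry.get_state(); e=s["eef_pos"][:2]-PV
        print(round(a,2),"act",((FX[2]+np.pi-np.arctan2(e[1],e[0])+np.pi)%(2*np.pi)-np.pi).round(3),np.hypot(*e).round(4),s["wrist_force"].round(1))
    st()
```

```text
arm angle 1.2703851467942568 r 0.11221981193128756
t 27.2 p [0.6004 0.2543 0.0997] F [-0.1  0.5 -0.7] T [ 0.01 -0.01 -0.03] gap 0.0696 ff 0.0 j6 -1.53
t 27.6 p [0.6012 0.2551 0.1008] F [ 0.  -0.7  5.3] T [-0.09  0.14 -0.04] gap 0.0391 ff 39.9 j6 -1.53
1.11 act 1.105 0.1118 [-4.5  4.   2.9]
0.95 act 0.948 0.1117 [-5.2  3.7  3.5]
0.79 act 0.789 0.1116 [-5.3  3.2  3.7]
0.64 act 0.629 0.1115 [-6.   1.4  4.4]
0.48 act 0.469 0.1114 [-5.5  0.8  4.8]
0.32 act 0.309 0.1114 [-6.3  0.7  4.7]
0.16 act 0.149 0.1114 [-5.3 -1.4  4.9]
0.0 act 0.001 0.1113 [-5.7  1.2  5.5]
-0.02 act -0.0 0.1113 [-5.9  7.3  5.5]
-0.04 act -0.002 0.1113 [-7.  12.9  5.3]
t 30.6 p [0.5375 0.1376 0.1008] F [-7.  12.9  5.3] T [2.29 1.38 0.08] gap 0.0389 ff 42.6 j6 -3.01
```

```bash
cat > screw.py <<'E'
from h import *
def stroke(C,z,total,n,lim=.35):
    """turn clockwise by total rad in n steps from present j6, following the screw down"""
    s=telemetry.get_state(); j0=s["joint_pos"][5]; yaw0=FX[2]; done=0
    for k in range(1,n+1):
        a=total*k/n; zz=z-.0075/(2*np.pi)*a
        J=np.array(kin.solve_ik([*C,zz],s["orientation"])); J[5]=j0+a
        bot.goto_joints(J); t=telemetry.get_state()
        print(round(a,2),"j6",t["joint_pos"][5].round(3),"T",t["torque"].round(2),"F",t["wrist_force"].round(1),"z",t["eef_pos"][2].round(4),"t",round(t["clock"],1))
        if abs(t["torque"][2])>lim: return True
    return False
E
python3 - <<'E'
from screw import *
p=telemetry.get_state()["eef_pos"]
stroke(p[:2],p[2],5.85,6)
E
```

```text
0.97 j6 -2.026 T [ 1.17  0.15 -0.07] F [-0.   6.1  0.1] z 0.0998 t 31.5
1.95 j6 -1.051 T [ 1.31 -0.76 -0.01] F [ 3.6  6.9 -4.6] z 0.0988 t 32.4
2.92 j6 -0.076 T [ 0.48 -1.25 -0.07] F [ 6.5  3.5 -6.1] z 0.0976 t 33.4
3.9 j6 0.897 T [-0.28 -1.14 -0.03] F [ 5.8 -0.1 -5.3] z 0.0964 t 34.3
4.88 j6 1.868 T [-0.37 -0.81 -0.05] F [ 3.  -2.  -2.5] z 0.0952 t 35.2
5.85 j6 2.842 T [ 0.31 -0.24 -0.  ] F [1.8 2.9 1.3] z 0.094 t 36.1
```

Run:
```python
from screw import *
jaws.command_gripper(.062); s=st()
J=s["joint_pos"].copy(); J[5]=-2.95; bot.goto_joints(J); st()
jaws.command_gripper(0,45); s=st(); p=s["eef_pos"]
print(stroke(p[:2],p[2],5.85,9,.25)); st()
```

```text
t 36.5 p [0.5372 0.1373 0.0937] F [-0.1 -0.2  0.4] T [-0.   -0.    0.03] gap 0.062 ff 0.0 j6 2.84
t 41.2 p [0.5372 0.1373 0.0937] F [-0.4  0.2 -0.7] T [ 0.05 -0.05 -0.06] gap 0.0618 ff 0.0 j6 -2.95
t 41.6 p [0.5372 0.1381 0.0941] F [-0.6  3.2  2.9] T [ 0.64  0.23 -0.02] gap 0.0387 ff 45.0 j6 -2.95
0.65 j6 -2.3 T [ 1.08 -0.13 -0.01] F [0.4 5.5 0.2] z 0.0934 t 42.2
1.3 j6 -1.65 T [ 1.36 -0.72 -0.05] F [ 3.8  6.6 -2.8] z 0.0928 t 42.9
1.95 j6 -1.0 T [ 1.19 -1.28 -0.07] F [ 6.2  7.9 -4.4] z 0.0921 t 43.6
2.6 j6 -0.353 T [ 0.75 -1.53  0.75] F [ 6.6  5.9 -5.5] z 0.0913 t 44.2
True
t 44.2 p [0.5409 0.1392 0.0913] F [ 6.6  5.9 -5.5] T [ 0.75 -1.53  0.75] gap 0.0389 ff 46.1 j6 -0.35
```

Run:
```python
from screw import *
p=telemetry.get_state()["eef_pos"]
stroke(p[:2],p[2],.4,2,9)
jaws.command_gripper(.065); s=st()
bot.move_linear(s["eef_pos"]+[0,0,.11],rate=.2); bot.move_linear(at(FX,-.12,-.18,.24),rate=.3); st()
a=[]
for cam,(x,y) in(("side",(200,260)),("top",(180,150))):
    im,d=imaging.grab_frame(cam); cv2.imwrite(f"pics/{cam}4.png",im[...,::-1]); P=cloud(cam,d)
    a.append(cv2.resize(im[y:y+100,x:x+115,::-1],(400,348),interpolation=cv2.INTER_CUBIC))
    m=(d>0)&(P[...,2]>.09)&(np.hypot(P[...,0]-.5385,P[...,1]-.138)<.03); Q=P[m]; print(cam,len(Q),Q.mean(0),np.percentile(Q[:,2],[20,50,75,95]))
    P0=np.load(cam+"0.npz")["P"]; Q=P0[(P0[...,2]>.095)&(np.hypot(P0[...,0]-.6,P0[...,1]-.2545)<.03)]; print(" before",np.percentile(Q[:,2],[20,50,75,95]))
cv2.imwrite("pics/end.png",np.hstack(a))
```

```text
0.2 j6 -0.155 T [0.85 1.48 0.45] F [-7.5  3.6  5.6] z 0.0906 t 44.5
0.4 j6 0.045 T [1.1  3.11 0.6 ] F [-15.5   4.8  14. ] z 0.0903 t 44.9
t 45.2 p [0.5415 0.1388 0.0908] F [1.  0.5 0.1] T [-0.    0.01  0.01] gap 0.0652 ff 0.0 j6 0.05
t 46.8 p [ 0.4446 -0.0564  0.2391] F [-0.1  0.4  0.8] T [-0.03 -0.01  0.01] gap 0.0649 ff 0.0 j6 -0.36
side 249 [0.53420598 0.14760605 0.10539068] [0.10045711 0.10701804 0.10952078 0.11244597]
 before [0.10841505 0.11664682 0.11919886 0.12238573]
top 233 [0.5390222  0.13855956 0.1092192 ] [0.10647117 0.10958396 0.11213308 0.11550225]
 before [0.11538024 0.11913509 0.12168338 0.12468085]
```

View pics/end.png

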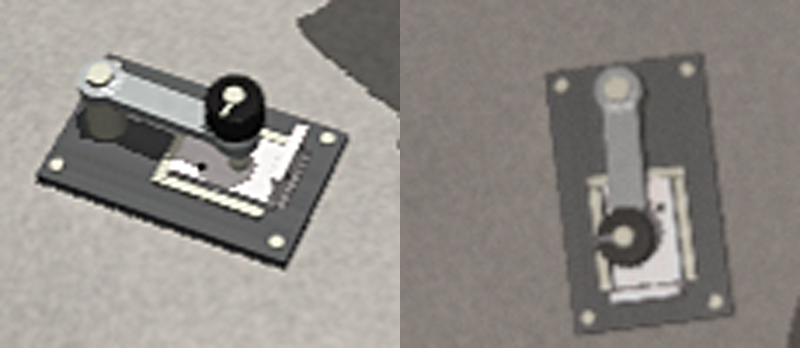

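The knob dropped about 9.6 mm and its top now sits at about 109.6 mm, close to the 109 mm expected at the stop. The torque spike fits that too. In the picture the arm lies along the nest axis, with the bracket square and against the stop. Handing in.

```bash
python3 -c "
from rig import job; print(job.sign_off())"
```

```text
the job is handed in; nothing more can be done
None
```

I've handed the job in: the short bracket is in the nest against the end stop, the clamp arm is swung back to its stop, the knob is screwed down to its stop, and the gripper is clear of everything. It took about 47 s of the 72 s allowed.

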